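# Roll both rolling pins home into the grooves of the pastry board

### The arm

A 6-joint arm with a two-finger parallel gripper is mounted at the origin on a cart in front of the work surface, level with it; the furniture and walls round the work are solid. World frame = base frame: x ahead of the robot, y to its left, z up, the work surface at z = 0. Lengths are in mm, angles in rad, forces in N, time in s.
With the tool pointing down it reaches from about 275 to 1000 mm from the base axis. Payload 8.4 kg.
Tool frame: the origin (TCP) lies on the centre line of the jaws, within the pads' length; the fingertips stand 17 mm ahead of it and the grasp point (between the pads) lies 2 mm behind it; z points along the fingers, y is the line along which they close (so a half turn about z gives the same grasp; the last joint's range is limited). The gripper opens to 85 mm and grips with 20 to 120 N. Pads are 22 mm wide; open, the fingers measure 114 mm over their backs; the gripper's body (76 mm by 85 mm) begins 54 mm behind the grasp point. The pads swing forward as they close: fully open they stand 13 mm farther back than shut.
Start: joints at [-1.142, 0.353, 1.633, -0, 1.155, -0.002], TCP at [260.998, -567.898, 248.281] pointing down, gripper open.
Joint ranges: [-2.63, 2.63], [-0.92, 2.1], [0.06, 2.66], [-1.3, 4.44], [0, 2.69], [-3.02, 3.02]. Speed limits (rad/s): [2.22, 2.22, 2.79, 3.14, 3.14, 3.14].

### API

Orientations are given as [roll, pitch, yaw] about the fixed x, y, z axes, in that order (R = Rz(yaw) Ry(pitch) Rx(roll)).
In Python, from rig import r, eyes gives the robot as it stands. The module is installed in compiled form; this text tells all that it offers.
- The arm moves only by the shell command python3 -m inch 'ROWS' [FORCE]. ROWS is JSON, a list of rows, each a list of 7 numbers: the shift along the tool's x, y, z in m, then the turn, a rotation vector about the tool's x, y, z in degrees, then the closure, from -1 (fully open) to 1 (shut). In form: [[x, y, z, rx, ry, rz, gripper], ...]. A call has 1 to 8 rows; each row shifts and turns the commanded pose from where the row before left it, along the tool's axes as they then stand; what a row does not reach is not made up. A row lasts 1/10 s, in which the tool goes at most 50 mm and 8.59 degrees, less where a joint would pass 70% of its speed; a pose out of reach is approached as far as the arm can. A call with a gripper value outside its range is refused whole. The fingers move at their own pace and stop on an object; FORCE is the grip in N (left out, the last holds). Time passes only in rows, so rows that do not move let the fingers close. It gives the time, the measured TCP pose, the force, the opening and the grip force at its end, in the units of the state.
- r.sense(): the state, without advancing time (a new reading comes with each control period).
- eyes.grab_frame(name): name is "scene" or "top" or "wrist"; returns a dict with "img" (384x512x3 uint8, blue, green, red), "fx", "fy", "cx", "cy" (pixels), "D" ([k1, k2, p1, p2, k3] as OpenCV has them; the pictures are not rectified), "R" (3x3) and "t" (3): a world point X has camera coordinates R X + t; the wrist camera has in their place "hand_eye" (4x4, takes a point from camera to tool coordinates, whose origin is the TCP and whose axes are the flange's). Camera axes: x right, y down, z forward; pixel columns grow to the right and rows downward; lengths in mm; the calibration is good to about 2 mm. A picture is of the moment at which its call begins: read the wrist's pose just before it. There is no depth.
- r.sign_off(): hands the job in; it is judged then, once.
The state is a dict: "clock": time; "qpos": joint angles; "qvel": joint speeds; "joint_efforts": joint torques, N m; "eef_pos": TCP position; "tcp_rot": TCP orientation; "contact_force": force on the tool from outside, world axes, zero at the start; "wrist_torque": the same for the moment, N m; "opening": opening from 0.0 (shut) to 1.0 (fully open); "grasp_force": force on a finger pad.
Only numpy, scipy, OpenCV 4.12 (cv2) and the standard library are available. Lean on these libraries where they do the work, as an engineer would, in place of code of your own. Each camera call takes 0.05 s, during which the arm holds its last target. There are 200 camera calls.

### The job

Park the two pins that lie loose on the pastry board so that they cannot roll off: with the fingertips pushing on top of each pin, roll the thick rolling pin with handles into the wide groove near the board's left end and the slim plain dowel into the narrow groove near its right end, until each lies settled along its groove, roughly centred across the board. The pins may only be rolled from above: do not grasp, lift or drag them and do not reach down beside them to shove them, and leave everything else on the counter where it is.

Things in the scene. Friction and masses are not known exactly. Their poses are not given: they have to be found in the camera images.
- board: pastry board of pale wood, flat on the table, fixed: 220 mm front to back (its x), 440 mm left to right (its y), 24 mm thick. Origin: centre of its underside; z up; its flat top is at z = 24 mm. A straight V groove with 40 degree sides runs front to back right across it near each end.
- groove_wide (a point): middle of the mouth of the wide groove, in the plane of the board's top, on the board at x 0, y +168 mm (left end); axes as the board's. Groove along x, mouth 40 mm wide, 10 mm deep. The rolling pin seated in it has its axis 20 mm above this point (28 mm when it lies on the flat top).
- groove_narrow (a point): middle of the mouth of the narrow groove, in the plane of the board's top, on the board at x 0, y -174 mm (right end); axes as the board's. Groove along x, mouth 28 mm wide, 8 mm deep. The dowel seated in it has its axis 13 mm above this point (19 mm when it lies on the flat top).
- rolling_pin: wooden rolling pin, 0.22 to 0.45 kg: barrel 56 mm in diameter, 160 mm long, a turned handle (25 mm thick, 47 mm long) at each end. Origin on its axis at mid length; x along its axis; y, z turn with it. Starts on the flat top left of the dowel, front to back within 4 degrees, 80 to 158 mm from its groove. Left alone it soon stops rolling (about 20 mm after 0.1 m/s).
- dowel_pin: slim plain wooden pin without handles, 0.12 to 0.24 kg: 38 mm in diameter, 200 mm long. Origin on its axis at mid length; x along its axis; y and z turn with it. It starts on the flat top, roughly front to back (within 4 degrees), right of the rolling pin, 55 to 118 mm from its groove. It stops rolling sooner than the thick one.
- tongs: steel bread tongs lying on the table to the right of the board, 58 x 212 x 25 mm, loose; origin at the centre of the underside. Bystander.
- jar: glass jar with a screw lid, 62 mm in diameter, 86 mm tall, standing loose on the raised back tier (55 mm up) behind the board; origin at the centre of its underside. Bystander.
- spice_jar: small spice jar, 42 mm in diameter, 96 mm tall, standing loose on the raised back tier (55 mm up) behind the board; origin at the centre of its underside. Bystander.
- price_card: price card upright in a wooden foot, 28 x 58 x 82 mm, standing loose near the table's front edge, to the right of the board; origin at the centre of its underside. Bystander.

How it is judged (in metres and radians):
At the end, for the whole second after the job is handed in: Each pin lies at rest seated down in its own groove: axis within 6 mm of the groove's centre line and along it (within 0.06 rad), sunk to its seat (axis of the rolling pin less than 23.5 mm, of the dowel less than 16.3 mm above the board's top), middle within 50 mm of the groove's middle (y of rolling_pin in the frame of groove_wide between -0.006 and 0.006 m and x of rolling_pin in the frame of groove_wide between -0.05 and 0.05 m and z of rolling_pin in the frame of groove_wide between 0.014 and 0.0235 m and angle between the x axis of each of rolling_pin, dowel_pin and the x axis of board, either way round below 0.06 rad and linear speed of each of rolling_pin, dowel_pin below 0.02 m/s and y of dowel_pin in the frame of groove_narrow between -0.006 and 0.006 m and x of dowel_pin in the frame of groove_narrow between -0.05 and 0.05 m and z of dowel_pin in the frame of groove_narrow between 0.0095 and 0.0163 m); the robot touches nothing.
It fails at once if a pin is lifted clear of the board (more than 10 mm) (z of rolling_pin in the frame of board above 0.062 m or z of dowel_pin in the frame of board above 0.053 m).
It fails at once if a pin is dragged or shoved along without turning (over 60 mm/s at under 0.8 rad/s) ((linear speed of rolling_pin above 0.06 m/s and angular speed of rolling_pin below 0.8 rad/s) or (linear speed of dowel_pin above 0.06 m/s and angular speed of dowel_pin below 0.8 rad/s)).
It fails at once if a pin is touched by fingers that reach down beside it instead of resting on its top (tips below its axis) ((contact force between the fingers and rolling_pin above 0.5 N and z of the grasp point in the frame of board below 0.065 m) or (contact force between the fingers and dowel_pin above 0.5 N and z of the grasp point in the frame of board below 0.056 m)).
It fails at once if the tongs, a jar or the price card is moved by more than 20 mm (distance of any of tongs, jar, spice_jar, price_card from where it was at the start of the episode above 0.02 m).
It also fails if it takes over 56 s, if anything falls off the work surface, if the arm or the gripper's body presses on something with over 40 N, if the wrist force passes 120 N, or if a joint passes its speed limit or range.

## Working session

There is one attempt and no reset: what is moved stays moved. The work goes in short steps, Python scripts to look and compute and a shell command to move; the robot and the scene stay as the last step left them, time stands still between calls to the robot, and variables do not carry over. Pictures are saved under pics/ and viewed, at most 10 in all, crops included, and the job is handed in when it is done.

```bash
mkdir -p pics
python3 - <<'E'
from rig import r,eyes
import cv2,numpy as np
s=r.sense();print(s)
for n in("scene","top"):
    f=eyes.grab_frame(n);cv2.imwrite(f"pics/{n}0.png",f["img"])
    print(n,{k:np.round(v,4).tolist() for k,v in f.items() if k!="img"})
E
```

```text
{'clock': 0.0, 'qpos': array([-1.14236921e+00,  3.53646979e-01,  1.63412606e+00, -4.84176708e-06,
        1.15519382e+00, -2.42730285e-03]), 'qvel': array([-5.82623041e-04, -1.84288726e-04, -6.15058299e-04, -4.55100317e-05,
       -7.41814492e-04,  7.68453865e-04]), 'joint_efforts': array([-1.51813358e-03, -6.05259347e+01, -3.42061543e+01, -1.33713456e-04,
        9.49459733e-03, -4.19044213e-06]), 'eef_pos': array([ 260.82752842, -567.48296835,  247.56584746]), 'tcp_rot': array([-3.14021844e+00,  1.09128736e-06,  4.30856381e-01]), 'contact_force': array([ 1.1741912 , -0.05791678,  0.45091543]), 'wrist_torque': array([ 0.01829878,  0.0009406 , -0.01833544]), 'grasp_force': 0.0, 'opening': 0.9976005022020453}
scene {'fx': 386.1661, 'fy': 386.1661, 'cx': 254.3157, 'cy': 191.4306, 'D': [-0.0501, 0.0, 0.0, 0.0, 0.0], 'R': [[0.8047, -0.5934, 0.0206], [-0.2615, -0.3853, -0.885], [0.533, 0.7067, -0.4652]], 't': [-466.726, 189.0318, 975.6253]}
top {'fx': 349.0362, 'fy': 349.0362, 'cx': 253.2778, 'cy': 189.1088, 'D': [0.0325, 0.0, 0.0, 0.0, 0.0], 'R': [[0.0264, -0.9995, -0.0186], [-0.9871, -0.0231, -0.1584], [0.1579, 0.0226, -0.9872]], 't': [-19.7237, 571.2153, 954.5819]}
```

View pics/top0.png

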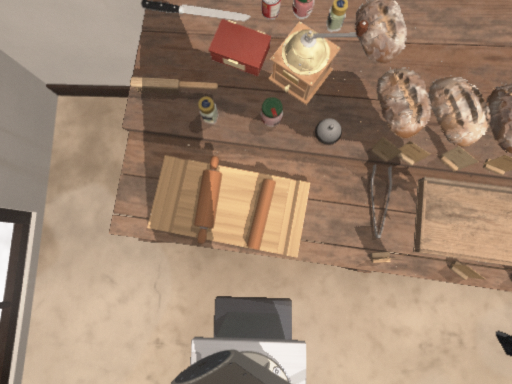

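View pics/scene0.png

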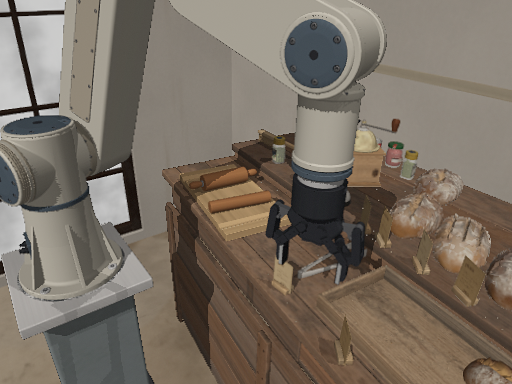

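The top view shows the board with corners near (167,156), (310,182), (297,256) and (149,228). The rolling pin runs (214,158)–(202,240) and the dowel (268,180)–(254,248). The tongs are at (380,200), and the jars at (207,107) and (272,110). In the scene view the gripper is over the tongs and card, clear of the board.

```bash
cat > h.py <<'E'
from rig import r,eyes
import cv2,numpy as np
from scipy.spatial.transform import Rotation as Ro
def cam(n):
    s=r.sense();f=eyes.grab_frame(n);K=np.array([[f["fx"],0,f["cx"]],[0,f["fy"],f["cy"]],[0,0,1.]])
    if n=="wrist":
        T=np.eye(4);T[:3,:3]=Ro.from_euler("xyz",s["tcp_rot"]).as_matrix();T[:3,3]=s["eef_pos"]
        M=np.linalg.inv(T@f["hand_eye"]);R,t=M[:3,:3],M[:3,3]
    else:R,t=np.array(f["R"]),np.array(f["t"])
    return f["img"],K,np.array(f["D"]),R,t
def ray(c,px,z):
    _,K,D,R,t=c
    u=cv2.undistortPoints(np.array(px,float).reshape(-1,1,2),K,D).reshape(-1,2)
    d=np.c_[u,np.ones(len(u))]@R;o=-R.T@t
    return o+d*((z-o[2])/d[:,2])[:,None]
def pix(c,X):
    return cv2.projectPoints(np.array(X,float).reshape(-1,1,3),cv2.Rodrigues(c[3])[0],c[4],c[1],c[2])[0].reshape(-1,2)
E
python3 - <<'E'
from h import *
c=cam("top");img=c[0]
p=ray(c,[(167,156),(310,182),(297,256),(149,228)],24);print(p.round())
hsv=cv2.cvtColor(img,cv2.COLOR_BGR2HSV)
for q in[(207,190),(209,200),(262,210),(259,220),(240,200),(175,190),(301,210),(135,200),(235,240)]:print(q,hsv[q[1],q[0]])
crop=img[140:270,130:330];cv2.imwrite("pics/crop.png",cv2.resize(crop,None,fx=4,fy=4,interpolation=cv2.INTER_CUBIC))
E
```

```text
[[ 669.  255.   24.]
 [ 600. -170.   24.]
 [ 386. -134.   24.]
 [ 454.  293.   24.]]
(207, 190) [ 11 138 129]
(209, 200) [ 12 135 138]
(262, 210) [ 11 136 193]
(259, 220) [ 12 138 186]
(240, 200) [ 16 103 227]
(175, 190) [ 15 105 162]
(301, 210) [ 17  99 237]
(135, 200) [ 12  93 168]
(235, 240) [ 15 106 221]
```

View pics/crop.png

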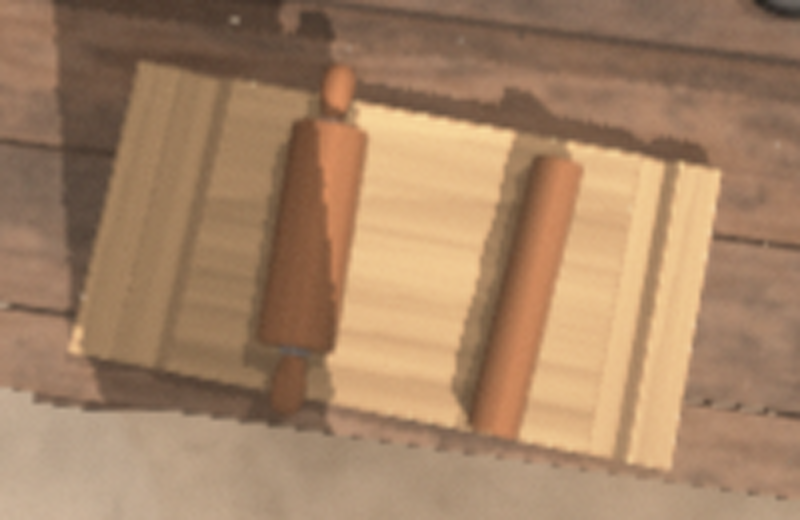

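The crop shows the board with the wide groove at crop (140–215, 80–360) and the narrow groove around (610–680, 165–465). The rolling pin runs (340,70)–(288,412) and the dowel (558,157)–(497,435).

```bash
cat >> h.py <<'E'
def board(c):
    q=np.array([(138,62),(720,168),(670,468),(75,352)])/4+[130,140]-.4
    p=ray(c,q,24)[:,:2];m=np.array([(110,220),(110,-220),(-110,-220),(-110,220)],float)
    a=np.arctan2(*(np.sum(m[:,0]*(p-p.mean(0))[:,1]-m[:,1]*(p-p.mean(0))[:,0]),np.sum(m*(p-p.mean(0)))))
    Rm=np.array([[np.cos(a),-np.sin(a)],[np.sin(a),np.cos(a)]])
    return p.mean(0),a,Rm,p-(m@Rm.T+p.mean(0))
def pins(c,hz=(52,43)):
    hsv=cv2.cvtColor(c[0],cv2.COLOR_BGR2HSV)
    m=cv2.inRange(hsv,(5,122,90),(14,255,255));m[:145]=0;m[265:]=0;m[:,:150]=0;m[:,315:]=0
    n,l,s,ce=cv2.connectedComponentsWithStats(m)
    ids=[i for i in range(1,n) if s[i,4]>250];ids.sort(key=lambda i:ce[i][0]);out=[]
    for i in ids:
        ys,xs=np.where(l==i);z=hz[0] if len(out)==0 else hz[1]
        P=ray(c,np.c_[xs,ys],z)[:,:2]
        (mx,my),(w,h),_=cv2.minAreaRect(P.astype(np.float32))
        vx,vy,x0,y0=cv2.fitLine(P.astype(np.float32),cv2.DIST_L2,0,.01,.01).ravel()
        if vx<0:vx,vy=-vx,-vy
        out.append((np.array([mx,my]),P.mean(0),np.arctan2(vy,vx),(w,h)))
    return out
E
python3 - <<'E'
from h import *
c=cam("top");o,a,Rm,e=board(c);print("board",o,a,e.round(1).tolist())
for p in pins(c):
    print("pin c",p[0].round(1),p[1].round(1),"yaw",p[2],"rel",p[2]-a,"size",p[3],"board coords",(Rm.T@(p[0]-o)).round(1),(Rm.T@(p[1]-o)).round(1))
E
```

```text
board [528.13990352  63.70359469] -0.16037784135040348 [[-0.5, 0.2], [-0.5, 1.9], [0.2, 1.9], [0.8, -4.0]]
pin c [543.  122.5] [541.6 122.6] yaw -0.11516137 rel 0.045216474589672734 size (54.684242248535156, 163.83837890625) board coords [ 5.2 60.4] [ 3.9 60.3]
pin c [504. -29.] [501.7 -28.8] yaw -0.21940063 rel -0.05902278805080349 size (36.80628204345703, 202.62957763671875) board coords [ -9.  -95.4] [-11.4 -95.6]
```

```bash
python3 -m inch '[[0.032,-0.028,0,0,0,0,-1],[0.032,-0.028,0,0,0,0,-1],[0.032,-0.028,0,0,0,0,-1],[0.032,-0.028,0,0,0,0,-1],[0.032,-0.028,0,0,0,0,-1],[0.032,-0.028,0,0,0,0,-1],[0.032,-0.028,0,0,0,0,-1]]' && python3 -m inch '[[0.032,-0.028,0,0,0,0,-1],[0.032,-0.028,0,0,0,0,-1],[0.032,-0.028,0,0,0,0,-1],[0.032,-0.028,0,0,0,0,-1],[0.032,-0.028,0,0,0,0,-1],[0.032,-0.028,0,0,0,0,-1],[0.032,-0.028,0,0,0,0,-1]]' && python3 -m inch '[[0,0,0.012,0,0,-7.5,-1],[0,0,0.012,0,0,-7.5,-1],[0,0,0.012,0,0,-7.5,-1],[0,0,0.012,0,0,-7.5,-1],[0,0,0.012,0,0,-7.5,-1],[0,0,0.012,0,0,-7.5,-1],[0,0,0.012,0,0,-7.5,-1],[0,0,0,0,0,0,-1]]'
python3 - <<'E'
from h import *
c=cam("wrist");cv2.imwrite("pics/w1.png",c[0]);print(r.sense()["eef_pos"],r.sense()["tcp_rot"])
E
```

```text
clock: 0.9
eef_pos: [383.0, -294.7, 248.3]
tcp_rot: [3.141, -0.0, 0.43]
contact_force: [0.1, 0.9, 0.2]
opening: 0.998
grasp_force: 0.0
clock: 1.6
eef_pos: [504.8, -22.9, 248.4]
tcp_rot: [3.141, -0.0, 0.431]
contact_force: [0.5, -0.3, -0.3]
opening: 1.002
grasp_force: 0.0
clock: 2.4
eef_pos: [503.2, -24.6, 162.9]
tcp_rot: [-3.139, 0.0, 1.349]
contact_force: [0.0, -0.3, -0.3]
opening: 0.998
grasp_force: 0.0
[503.79477228 -24.58296109 163.74731992] [-3.13987164e+00  2.74799339e-04  1.34430897e+00]
```

View pics/w1.png

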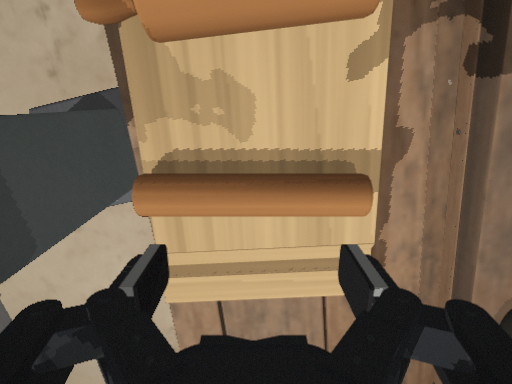

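The wrist view shows the dowel spanning columns 135–372 and rows 172–217, parallel to the jaw line. The narrow groove is below it at rows 250–285, and the fingers are symmetric about the dowel.

```bash
cat >> h.py <<'E'
O=np.array([528.1,63.7]);A=-0.160
RB=np.array([[np.cos(A),-np.sin(A)],[np.sin(A),np.cos(A)]])
def wpin(c,row,z,cols=(60,450)):
    "axis line of the pin covering row in the wrist image, world and board"
    hsv=cv2.cvtColor(c[0],cv2.COLOR_BGR2HSV)
    m=cv2.inRange(hsv,(5,140,80),(14,255,255));l=cv2.connectedComponents(m)[1]
    k=l[row[1],row[0]];ys,xs=np.where(l==k);w=[]
    for x in range(max(xs.min()+12,cols[0]),min(xs.max()-12,cols[1])):
        y=ys[xs==x]; 
        if len(y):w.append((x,(y.min()+y.max())/2))
    P=ray(c,w,z)[:,:2];B=(P-O)@RB
    k=np.polyfit(B[:,0],B[:,1],1)
    q=r.sense();t=RB.T@(q["eef_pos"][:2]-O)
    print("pix",k is not None,xs.min(),xs.max(),ys.min(),ys.max(),"board x",B[0,0].round(1),B[-1,0].round(1),"y at 0",k[1].round(1),"rel angle",k[0].round(4),
      "tcp board",t.round(1),"z",q["eef_pos"][2].round(1),"tool rel yaw",(q["tcp_rot"][2]-A-np.pi/2).round(4),"tcp y ahead of axis",(t[1]-np.polyval(k,t[0])).round(1))
E
python3 - <<'E'
from h import *
c=cam("wrist");wpin(c,(253,195),43)
P=ray(c,[(256,250),(256,262),(256,274),(256,285),(256,297)],24)[:,:2];print(((P-O)@RB).round(1))
E
```

```text
pix True 132 370 174 216 board x -107.5 81.0 y at 0 -96.8 rel angle -0.0642 tcp board [ -9.5 -91. ] z 164.3 tool rel yaw -0.0675 tcp y ahead of axis 5.2
[[ -12.3 -161. ]
 [ -13.2 -174.7]
 [ -14.1 -188.9]
 [ -14.9 -202.2]
 [ -15.9 -217.1]]
```

```bash
python3 -m inch '[[0.002,0,0.04,0,0,0,-1],[0,0,0.035,0,0,0,-1],[0,0,0.005,0,0,0,-1],[0,0,0,0,0,0,-1]]' && python3 -m inch '[[0,0,0.005,0,0,0,-1],[0,0,0.005,0,0,0,-1],[0,0,0,0,0,0,-1]]'
```

```text
clock: 2.9
eef_pos: [504.6, -22.7, 84.4]
tcp_rot: [-3.14, 0.0, 1.345]
contact_force: [0.7, -0.3, 0.0]
opening: 1.001
grasp_force: 0.0
clock: 3.2
eef_pos: [505.1, -22.7, 74.7]
tcp_rot: [3.141, -0.0, 1.347]
contact_force: [-0.1, -0.1, 0.9]
opening: 1.002
grasp_force: 0.0
```

```bash
python3 -m inch '[[0,0,0.005,0,0,0,-1],[0,0,0.001,0,0,0,-1]]' && python3 -m inch '[[0,0,0.002,0,0,0,-1]]'&& python3 -m inch '[[0,0,0.002,0,0,0,-1]]'
```

```text
clock: 3.4
eef_pos: [504.8, -22.7, 68.2]
tcp_rot: [3.142, -0.0, 1.347]
contact_force: [0.3, 0.3, -0.8]
opening: 0.999
grasp_force: 0.0
clock: 3.5
eef_pos: [504.9, -22.7, 66.3]
tcp_rot: [3.141, -0.0, 1.347]
contact_force: [0.6, -0.6, -0.1]
opening: 0.998
grasp_force: 0.0
clock: 3.6
eef_pos: [505.0, -22.6, 65.2]
tcp_rot: [3.142, -0.0, 1.347]
contact_force: [-11.6, 2.4, 44.8]
opening: 1.0
grasp_force: 21.9
```

```bash
python3 -m inch '[[-0.006,0,-0.0006,0,0,-1,-1],[-0.012,0,0,0,0,-1.5,-1],[-0.012,0,0,0,0,-1.5,-1],[-0.012,0,-0.02,0,0,0,-1],[0,0,-0.04,0,0,0,-1],[0,0,-0.02,0,0,0,-1],[0,0,0,0,0,0,-1]]'
python3 - <<'E'
from h import *
c=cam("wrist");cv2.imwrite("pics/w2.png",c[0]);hsv=cv2.cvtColor(c[0],cv2.COLOR_BGR2HSV)
m=cv2.inRange(hsv,(5,140,80),(14,255,255))
n,l,s,ce=cv2.connectedComponentsWithStats(m)
for i in range(1,n):
    if s[i,4]>1500:print(s[i],ce[i])
c=cam("top");o=pins(c)
for p in o:print((RB.T@(p[0]-O)).round(1),(p[2]-A).round(3),p[3])
E
```

```text
clock: 4.3
eef_pos: [499.0, -64.3, 147.6]
tcp_rot: [3.136, -0.0, 1.417]
contact_force: [-0.1, 0.5, -0.1]
opening: 0.996
grasp_force: 0.0
[  116   158   260    58 10986] [243.53413435 186.69078828]
[ 3.8 60.3] 0.047 (54.68915557861328, 163.7537078857422)
```

Run:
```python
from h import *
c=cam("wrist");wpin(c,(243,187),43)
```

```text
pix True 118 380 159 217 board x -110.0 82.6 y at 0 -124.9 rel angle -0.0586 tcp board [ -10.9 -130.9] z 144.1 tool rel yaw 0.0061 tcp y ahead of axis -6.7
```

```bash
python3 -m inch '[[0.0135,0,0.04,0,0,5,-1],[0,0,0.03,0,0,0,-1],[0,0,0.006,0,0,0,-1],[0,0,0.004,0,0,0,-1]]' && python3 -m inch '[[-0.006,0,0,0,0,-2,-1],[-0.011,0,0,0,0,-3,-1],[-0.011,0,0,0,0,-3,-1],[-0.012,0,-0.02,0,0,0,-1],[0,0,-0.04,0,0,0,-1],[0,0,-0.02,0,0,0,-1],[0,0,0,0,0,0,-1]]'
python3 - <<'E'
from h import *
c=cam("wrist");wpin(c,(243,187),43)
E
```

```text
clock: 4.85
eef_pos: [496.3, -50.0, 65.0]
tcp_rot: [-3.134, 0.001, 1.33]
contact_force: [-29.2, 7.3, 76.7]
opening: 0.996
grasp_force: 38.0
clock: 5.55
eef_pos: [494.1, -90.5, 147.6]
tcp_rot: [3.137, 0.0, 1.469]
contact_force: [-1.0, 0.3, -0.8]
opening: 1.003
grasp_force: 0.0
pix True 115 376 144 214 board x -111.4 81.6 y at 0 -145.7 rel angle -0.0621 tcp board [ -10.  -157.6] z 145.9 tool rel yaw 0.0586 tcp y ahead of axis -12.5
```

```bash
python3 -m inch '[[0.0195,0,0.04,0,0,6.5,-1],[0,0,0.03,0,0,0,-1],[0,0,0.006,0,0,0,-1],[0,0,0.0034,0,0,0,-1]]' && python3 -m inch '[[-0.006,0,0,0,0,-1,-1],[-0.012,0,0,0,0,-2,-1],[-0.013,0,0,0,0,-2,-1],[-0.013,0,-0.02,0,0,0,-1],[0,0,-0.04,0,0,0,-1],[0,0,-0.02,0,0,0,-1],[0,0,0,0,0,0,-1]]'
python3 - <<'E'
from h import *
c=cam("wrist");wpin(c,(243,187),43)
E
```

```text
clock: 6.0
eef_pos: [491.5, -69.9, 65.1]
tcp_rot: [-3.134, 0.0, 1.357]
contact_force: [-23.6, 7.8, 58.4]
opening: 0.998
grasp_force: 29.5
clock: 6.7
eef_pos: [488.6, -114.7, 148.2]
tcp_rot: [3.137, 0.0, 1.443]
contact_force: [0.0, 0.4, -0.7]
opening: 1.001
grasp_force: 0.0
pix True 120 372 156 208 board x -109.6 76.5 y at 0 -171.4 rel angle -0.0082 tcp board [ -11.5 -182.2] z 146.6 tool rel yaw 0.0325 tcp y ahead of axis -10.9
```

```bash
python3 - <<'E'
from h import *
c=cam("wrist");wpin(c,(243,187),37);wpin(c,(243,187),43)
E
python3 -m inch '[[0.0335,0.0033,0,0,0,0,-1],[0.0335,0.0033,0,0,0,0,-1],[0.0335,0.0033,0,0,0,0,-1],[0.0335,0.0033,0,0,0,0,-1],[0.0335,0.0033,0,0,0,0,-1],[0.0335,0.0033,0,0,0,-0.7,-1],[0.0335,0.0033,0,0,0,0,-1],[0,0,0,0,0,0,-1]]'
python3 - <<'E'
from h import *
c=cam("wrist");cv2.imwrite("pics/w3.png",c[0])
E
```

```text
pix True 120 375 157 209 board x -112.7 79.6 y at 0 -173.1 rel angle -0.0078 tcp board [ -12.4 -182.1] z 145.5 tool rel yaw 0.0325 tcp y ahead of axis -9.1
pix True 120 375 157 209 board x -110.2 77.2 y at 0 -171.4 rel angle -0.0078 tcp board [ -12.4 -182.1] z 145.5 tool rel yaw 0.0325 tcp y ahead of axis -10.8
clock: 7.6
eef_pos: [539.4, 118.9, 143.9]
tcp_rot: [-3.14, -0.0, 1.458]
contact_force: [0.2, 0.0, 0.5]
opening: 1.0
grasp_force: 0.0
```

View pics/w3.png

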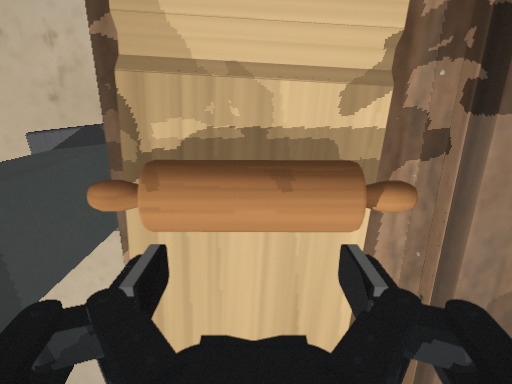

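The dowel is seated: y ≈ -173 and angle -0.008. The wrist view now shows the rolling pin's barrel at columns 139–364 and rows 160–232, with the wide groove above it at rows 10–75.

Run:
```python
from h import *
c=cam("wrist");wpin(c,(250,200),52,(165,340))
```

```text
pix True 88 418 158 229 board x -67.8 68.0 y at 0 60.1 rel angle 0.0407 tcp board [ 1.8 53.3] z 143.9 tool rel yaw 0.0466 tcp y ahead of axis -6.9
```

```bash
python3 -m inch '[[0,0,0.04,0,0,0,-1],[0,0,0.015,0,0,0,-1],[0,0,0.004,0,0,0,-1],[0,0,0.003,0,0,0,-1]]' && python3 -m inch '[[0.006,0,0,0,0,0,-1],[0.013,0,0,0,0,0,-1],[0.014,0,0,0,0,0,-1],[0.015,0,-0.02,0,0,0,-1],[0,0,-0.03,0,0,0,-1],[0,0,-0.012,0,0,0,-1],[0,0,0,0,0,0,-1],[0,0,0,0,0,0,-1]]'
python3 - <<'E'
from h import *
c=cam("wrist");wpin(c,(250,200),52,(165,340))
E
```

```text
clock: 8.1
eef_pos: [537.8, 114.7, 83.2]
tcp_rot: [-3.138, 0.001, 1.454]
contact_force: [-13.4, -1.4, 28.3]
opening: 0.998
grasp_force: 14.2
clock: 8.9
eef_pos: [544.8, 163.5, 145.1]
tcp_rot: [-3.142, 0.0, 1.455]
contact_force: [-0.6, -0.6, -1.1]
opening: 1.003
grasp_force: 0.0
pix True 0 511 0 383 board x -69.2 67.1 y at 0 108.1 rel angle 0.0432 tcp board [  0.2 100.9] z 144.5 tool rel yaw 0.0444 tcp y ahead of axis -7.2
```

Run:
```python
from h import *
c=cam("wrist");cv2.imwrite("pics/w4.png",c[0])
hsv=cv2.cvtColor(c[0],cv2.COLOR_BGR2HSV)
for x in(180,250,330):print(x,[(y,*hsv[y,x]) for y in range(130,260,8)])
```

```text
180 [(130, np.uint8(17), np.uint8(105), np.uint8(162)), (138, np.uint8(18), np.uint8(101), np.uint8(200)), (146, np.uint8(18), np.uint8(100), np.uint8(199)), (154, np.uint8(18), np.uint8(100), np.uint8(199)), (162, np.uint8(18), np.uint8(100), np.uint8(199)), (170, np.uint8(18), np.uint8(100), np.uint8(199)), (178, np.uint8(18), np.uint8(103), np.uint8(194)), (186, np.uint8(18), np.uint8(106), np.uint8(176)), (194, np.uint8(18), np.uint8(115), np.uint8(113)), (202, np.uint8(17), np.uint8(120), np.uint8(104)), (210, np.uint8(13), np.uint8(143), np.uint8(91)), (218, np.uint8(13), np.uint8(149), np.uint8(118)), (226, np.uint8(14), np.uint8(152), np.uint8(136)), (234, np.uint8(13), np.uint8(148), np.uint8(159)), (242, np.uint8(13), np.uint8(146), np.uint8(168)), (250, np.uint8(14), np.uint8(142), np.uint8(183)), (258, np.uint8(14), np.uint8(143), np.uint8(184))]
250 [(130, np.uint8(17), np.uint8(108), np.uint8(144)), (138, np.uint8(18), np.uint8(105), np.uint8(183)), (146, np.uint8(19), np.uint8(96), np.uint8(209)), (154, np.uint8(19), np.uint8(96), np.uint8(209)), (162, np.uint8(18), np
[... 806 characters left out ...]
int8(18), np.uint8(95), np.uint8(211)), (162, np.uint8(19), np.uint8(97), np.uint8(213)), (170, np.uint8(18), np.uint8(108), np.uint8(166)), (178, np.uint8(18), np.uint8(110), np.uint8(158)), (186, np.uint8(18), np.uint8(113), np.uint8(122)), (194, np.uint8(17), np.uint8(113), np.uint8(122)), (202, np.uint8(16), np.uint8(117), np.uint8(113)), (210, np.uint8(13), np.uint8(149), np.uint8(84)), (218, np.uint8(12), np.uint8(149), np.uint8(108)), (226, np.uint8(13), np.uint8(146), np.uint8(129)), (234, np.uint8(14), np.uint8(150), np.uint8(153)), (242, np.uint8(13), np.uint8(145), np.uint8(165)), (250, np.uint8(14), np.uint8(146), np.uint8(182)), (258, np.uint8(14), np.uint8(145), np.uint8(183))]
```

View pics/w4.png

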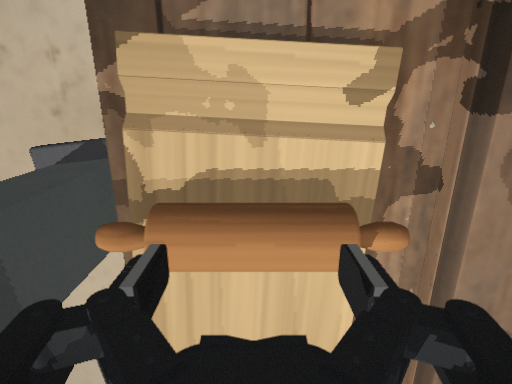

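The wrist view shows the barrel at columns 146–360 and rows 204–271, and the groove mouth at rows 78–140. The earlier mask cut off at hue 14, so I'll widen it.

```bash
sed -i 's/(5,140,80),(14,255,255));l=/(5,132,70),(16,255,255));m[:150]=0;m[300:]=0;m[:,:170]=0;m[:,335:]=0;l=/' h.py
python3 - <<'E'
from h import *
c=cam("wrist");wpin(c,(250,235),52,(165,340))
E
```

```text
pix True 170 334 203 271 board x -57.5 56.5 y at 0 68.7 rel angle 0.044 tcp board [1.000e-01 1.007e+02] z 144.3 tool rel yaw 0.0443 tcp y ahead of axis 32.1
```

```bash
python3 -m inch '[[-0.039,0,0.03,0,0,0,-1],[0,0,0.025,0,0,0,-1],[0,0,0.005,0,0,0,-1],[0,0,0.003,0,0,0,-1]]' && python3 -m inch '[[0.005,0,0,0,0,0,-1],[0.010,0,0,0,0,0,-1]]' && python3 -m inch '[[0.013,0,0,0,0,0,-1],[0.013,0,-0.02,0,0,0,-1],[0,0,-0.03,0,0,0,-1],[0,0,-0.013,0,0,0,-1],[0,0,0,0,0,0,-1],[0,0,0,0,0,0,-1]]'
python3 - <<'E'
from h import *
c=cam("wrist");wpin(c,(250,225),52,(165,340))
E
```

```text
clock: 9.45
eef_pos: [538.6, 124.5, 82.9]
tcp_rot: [-3.137, 0.001, 1.454]
contact_force: [-19.9, -1.2, 48.6]
opening: 0.998
grasp_force: 23.8
clock: 9.65
eef_pos: [541.5, 139.8, 83.7]
tcp_rot: [-3.14, 0.0, 1.454]
contact_force: [-8.6, 0.8, 16.8]
opening: 1.002
grasp_force: 8.2
clock: 10.25
eef_pos: [544.9, 165.3, 144.9]
tcp_rot: [-3.141, 0.0, 1.455]
contact_force: [-0.4, 1.3, 0.6]
opening: 1.0
grasp_force: 0.0
pix True 170 334 164 234 board x -56.2 53.5 y at 0 103.4 rel angle 0.0465 tcp board [1.000e-01 1.027e+02] z 144.4 tool rel yaw 0.0443 tcp y ahead of axis -0.7
```

```bash
python3 -m inch '[[-0.006,0,0.03,0,0,0,-1],[0,0,0.025,0,0,0,-1],[0,0,0.005,0,0,0,-1],[0,0,0.003,0,0,0,-1]]' && python3 -m inch '[[0.005,0,0.0005,0,0,0,-1],[0.011,0,0,0,0,0,-1],[0.013,0,0,0,0,0,-1],[0.013,0,-0.02,0,0,0,-1],[0,0,-0.03,0,0,0,-1],[0,0,-0.0135,0,0,0,-1],[0,0,0,0,0,0,-1],[0,0,0,0,0,0,-1]]'
python3 - <<'E'
from h import *
c=cam("wrist");wpin(c,(250,200),52,(165,340))
E
```

```text
clock: 10.7
eef_pos: [542.9, 159.2, 82.9]
tcp_rot: [-3.137, 0.001, 1.455]
contact_force: [-20.2, -1.7, 53.1]
opening: 0.999
grasp_force: 26.8
clock: 11.5
eef_pos: [548.9, 200.7, 144.6]
tcp_rot: [-3.141, 0.0, 1.455]
contact_force: [-0.1, -0.5, -0.5]
opening: 0.995
grasp_force: 0.0
pix True 170 334 169 239 board x -58.0 52.1 y at 0 135.6 rel angle 0.0445 tcp board [ -1.6 138.4] z 144.1 tool rel yaw 0.044 tcp y ahead of axis 2.9
```

```bash
python3 -m inch '[[-0.010,0,0.03,0,0,0,-1],[0,0,0.025,0,0,0,-1],[0,0,0.005,0,0,0,-1],[0,0,0.003,0,0,0,-1]]' && python3 -m inch '[[0.005,0,0.0005,0,0,0,-1],[0.011,0,0,0,0,0,-1],[0.013,0,0,0,0,0,-1],[0.013,0,-0.02,0,0,0,-1],[0,0,-0.03,0,0,0,-1],[0,0,-0.0135,0,0,0,-1],[0,0,0,0,0,0,-1],[0,0,0,0,0,0,-1]]'
python3 - <<'E'
from h import *
c=cam("wrist");wpin(c,(250,200),44,(165,340))
E
```

```text
clock: 11.95
eef_pos: [546.6, 191.0, 82.9]
tcp_rot: [-3.137, 0.001, 1.455]
contact_force: [-19.5, -2.0, 52.1]
opening: 1.003
grasp_force: 25.8
clock: 12.75
eef_pos: [552.6, 232.5, 144.5]
tcp_rot: [-3.141, 0.001, 1.455]
contact_force: [-0.4, 0.1, 0.1]
opening: 1.003
grasp_force: 0.0
pix True 170 334 161 236 board x -61.2 52.6 y at 0 168.9 rel angle -0.0083 tcp board [ -3.  170.4] z 144.1 tool rel yaw 0.0441 tcp y ahead of axis 1.5
```

Seated at y 168.9 with angle -0.008. I'll raise the arm and check from the other cameras.

```bash
python3 -m inch '[[0,0,-0.03,0,0,0,-1],[0,0,-0.03,0,0,0,-1],[0,0,-0.03,0,0,0,-1],[0,0,-0.03,0,0,0,-1],[-0.04,0,-0.01,0,0,0,-1],[-0.04,0,0,0,0,0,-1],[-0.04,0,0,0,0,0,-1],[-0.04,0,0,0,0,0,-1]]'
python3 - <<'E'
from h import *
c=cam("wrist");s=cam("scene")
top=cv2.resize(s[0][120:260,150:330],None,fx=2.4,fy=2.74)
cv2.imwrite("pics/end.png",np.hstack([cv2.resize(c[0],(368,384)),top]))
E
```

```text
clock: 13.6
eef_pos: [533.6, 72.4, 274.0]
tcp_rot: [-3.139, 0.001, 1.455]
contact_force: [0.7, -0.8, -0.2]
opening: 1.0
grasp_force: 0.0
```

View pics/end.png

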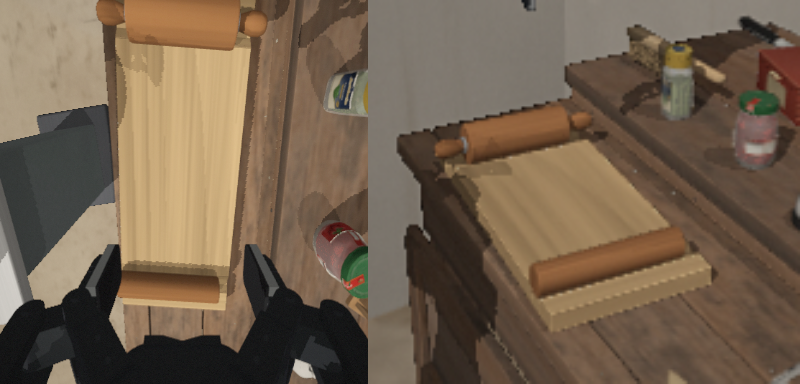

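The picture shows the rolling pin lying in the wide groove (left half, rows 0–45) and the dowel in the narrow one (left half, rows 275–300). The jars are still upright.

```bash
python3 -c "
from rig import r
print(r.sign_off())"
```

```text
the job is handed in; nothing more can be done
None
```

I rolled both pins into their grooves from above and handed the job in at about 14 s. By camera measurement the rolling pin is about 1 mm off its groove's centre line and the dowel about 1 mm, each within 0.01 rad of it; the judge gave no verdict back.

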